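Fold up the gift tray and present the chosen candle

TASK

Get ready to pack a gift candle: first fold the tray's three leaning panels upright so that it makes an open box. Then turn the candle carousel until the jar with the ball knob on its lid stands squarely over the brass tongue at the front of the foot, and finish there still gripping the carousel's bar handle, holding it still. Do not disturb the candlestick, the tumbler or the card.

Things in the scene. Friction and masses are not known exactly. Their poses are not given: they have to be found in the camera images.
- tray: gift tray blank of stiff white board, fixed to the table: flat base 114 x 114 x 4 mm with a 50 mm high back wall already standing on its +x side; origin under the base's centre, z up, the front panel on its -x side, left panel on its +y side, right panel on its -y side. Each panel is 108 mm long, 50 mm tall, 3 mm thick, hinged 58 mm from the centre, and at first leans half open
- panel_front (a joint): front panel's angle about its crease: 0 lies flat outward on the table, 1.57 stands upright, crease stops at 1.70; the crease is stiff (0.04 N m) so the panel stays where it is put
- panel_front_crease (a point): midpoint of the front panel's crease (fixed, 3 mm above the table); turns with the panel: its y axis runs along the crease, its -x axis points from the crease to the panel's free edge (horizontally outward from the tray when flat, straight up when upright)
- panel_front_edge (a point): midpoint of the front panel's free edge, 50 mm from the crease
- panel_left (a joint): left panel's angle about its crease: 0 lies flat outward on the table, 1.57 stands upright, crease stops at 1.70; the crease is stiff (0.04 N m) so the panel stays where it is put
- panel_left_crease (a point): midpoint of the left panel's crease (fixed, 3 mm above the table); turns with the panel: its y axis runs along the crease, its -x axis points from the crease to the panel's free edge (horizontally outward from the tray when flat, straight up when upright)
- panel_left_edge (a point): midpoint of the left panel's free edge, 50 mm from the crease
- panel_right (a joint): right panel's angle about its crease: 0 lies flat outward on the table, 1.57 stands upright, crease stops at 1.70; the crease is stiff (0.04 N m) so the panel stays where it is put
- panel_right_crease (a point): midpoint of the right panel's crease (fixed, 3 mm above the table); turns with the panel: its y axis runs along the crease, its -x axis points from the crease to the panel's free edge (horizontally outward from the tray when flat, straight up when upright)
- panel_right_edge (a point): midpoint of the right panel's free edge, 50 mm from the crease
- carousel (a joint): angle of the candle carousel's turning cream disc, counter-clockwise seen from above; at 0 (or 6.28) the marked jar stands exactly at the front. Turns freely either way (stops at +-6.9), light friction 0.03 N m. Disc radius 106 mm, top 30 mm above the table; four white jars of 60 mm diameter stand fixed on it, every 90 degrees, axes 70 mm from the centre, tops of their lids 95 mm above the table
- marked_jar (a point): centre of the underside of the marked jar, 30 mm above the table, 70 mm from the carousel's axis: the only jar with a round ball knob (30 mm) on its lid, ball top 125 mm above the table
- front_mark (a point): where the marked jar's underside belongs at the front: 70 mm from the carousel's axis, 30 mm up, straight over the brass tongue
- foot: fixed dark wooden foot under the disc, origin at the carousel's axis on the table; a 22 mm wide, 12 mm thick brass tongue sticks out along its -x axis to 140 mm from the axis (34 mm beyond the disc) and marks the front
- handle (a point): centre of the dark wooden bar handle on the carousel's central post, turning with it: on the axis, 150 mm above the table. The bar is 70 mm long (its x), 16 mm wide (its y), 30 mm tall, its top at 165 mm; its -x axis points towards the marked jar
- candlestick: bystander: brass candlestick with a candle, base 80 mm across, 127 mm tall, loose; origin at the centre of its underside
- tumbler: bystander: white candle tumbler, 74 mm across, 75 mm tall, loose; origin at the centre of its underside
- card: bystander: small folded gift card standing like a tent, 80 mm wide, 70 mm tall, loose; origin on the table at its centre
Not all that is in view belongs to the job. Of the things that look like the foot, the larger one is meant.

How it is judged:
By the outcome, as a careful person would: the job done as asked, in the order asked, and still so for the second after the job is handed in, while the arm keeps its last pose, push and grip.
It also fails if it takes over 72 s, if anything falls off the work surface, if the arm or the gripper's body presses on something with over 40 N, if the wrist force passes 120 N, or if a joint passes its speed limit or range.

ROBOT

A 6-joint arm with a two-finger parallel gripper is mounted at the origin on the work surface. World frame = base frame: x ahead of the robot, y to its left, z up, the work surface at z = 0. Lengths are in m, angles in degrees, forces in N, time in s.
With the tool pointing down it reaches from about 0.25 to 0.725 m from the base axis. Payload 9.7 kg.
Tool frame: the origin (TCP) lies between the finger pads; the fingertips stand robot.tips_ahead ahead of it and the grasp point (between the pads) lies 2 mm behind it (robot.tips_ahead is the distance from the TCP to the fingertips, in m); z points along the fingers, x is the direction in which the jaws open and shut, and the axes are right-handed (so a half turn about z gives the same grasp; the last joint's range is limited). The gripper opens to 85 mm and grips with 20 to 120 N. Pads are 22 mm wide; open, the fingers measure 114 mm over their backs; the gripper's body (76 mm by 85 mm) begins 54 mm behind the grasp point. The pads swing forward as they close: fully open they stand 13 mm farther back than shut.
Start: joints at [-75.917, 4.979, 10.078, 95.1, 0, 90], TCP at [0.134, -0.533, 0.248] pointing down, gripper open.
Joint ranges: [-179.16, 179.16], [-48.56, 103.87], [-65.8, 70.77], [-126.05, 130.52], [-82.76, 87.17], [-180, 180]. Speed limits (degrees/s): [127.2, 127.2, 147.25, 180, 180, 180].

INTERFACE

Orientations are given as a 3x3 rotation matrix whose columns are the frame's x, y, z axes.
In Python, from plant import readout, cams, robot gives the robot as it stands.
- The arm moves only by the tool arm_command, never from a script. Its argument "steps" is a list of rows, each a list of 5 numbers: the finger opening in m, from 0 to 0.0854, then the shift along the tool's x, y, z in m, then the turn about the tool's z in rad. A call has 1 to 5 rows; each row is the pose to reach, as a shift and turn from the pose commanded when the call began, along the tool's axes at that moment; what a row does not reach only later rows make up. A row lasts 1/12 s, in which the tool goes at most 41.7 mm and 7.16 degrees, less where a joint would pass 70% of its speed; a pose out of reach is approached as far as the arm can. A call with a gripper value outside its range is refused whole. The fingers move at their own pace and stop on an object; "grip_force" is the grip in N (left out, the last holds). Time passes only in rows, so rows that repeat a pose let the fingers close. It gives the time, the measured TCP pose, the force and the opening at its end, in the units of the state.
- readout.read_state(): the state, without advancing time (a new reading comes with each control period).
- cams.grab_frame(name): name is "scene" or "top" or "wrist"; returns (picture, depth): 384x512x3 uint8, blue, green, red; 384x512 float32, m along the optical axis (not along the pixel's ray), 0 where there is no reading.
- cams.get_calibration(name): a dict with "mtx" (3x3 intrinsics, pixels), "R" (3x3) and "t" (3): a world point X has camera coordinates R X + t. Camera axes: x right, y down, z forward; pixel columns grow to the right and rows downward; lengths in m; the calibration is good to about 2 mm. A picture is of the moment at which its call begins: read the wrist's pose just before it. get_calibration takes no time and is no camera call; for the wrist camera it gives the pose at the moment of the call.
- robot.job_done(): hands the job in, once; it reports no verdict.
The state is a dict: "t": time; "qpos": joint angles; "dq": joint speeds; "joint_efforts": joint torques, N m; "eef_pos": TCP position; "ee_rot": TCP orientation; "ft_force": force on the tool from outside, world axes, zero at the start; "torque": the same for the moment, N m; "opening": finger opening in m.
Only numpy, scipy, OpenCV 4.12 (cv2) and the standard library are available. Lean on these libraries where they do the work, as an engineer would, in place of code of your own. Each camera call takes 0.05 s, during which the arm holds its last target. There are 200 camera calls.

## Working session

There is one attempt and no reset: what is moved stays moved. The work goes in short steps, Python scripts to look and compute and a tool call to move; the robot and the scene stay as the last step left them, time stands still between calls to the robot, and variables do not carry over. Pictures are saved under pics/ and viewed, about 8 in all and at most 12, crops included, and the job is handed in when it is done.

Besides the shell and the picture viewer there is one more tool, called after "Request:" by a JSON object that holds its "name" and its "arguments", one argument or row to a line. arm_command: Moves the arm, as the interface text tells. Its arguments: {"type":"object","properties":{"steps":{"type":"array","items":{"type":"array","items":{"type":"number"}}},"grip_force":{"type":"number"}},"required":["steps"]}

```bash
ls; mkdir -p pics; python3 - <<'E'
from plant import readout,cams,robot
import cv2,numpy as np
print(readout.read_state(), robot.tips_ahead)
for n in("scene","top"):
    p,d=cams.grab_frame(n); cv2.imwrite(f"pics/{n}0.png",p); np.savez(f"{n}0.npz",p=p,d=d,**cams.get_calibration(n)); print(cams.get_calibration(n))
E
```

```text
pics
{'t': 0.0, 'qpos': array([-7.59176401e+01,  5.01172023e+00,  1.00347274e+01,  9.50984154e+01,
        5.15255993e-04,  8.99989986e+01]), 'dq': array([-0.06945646,  0.08093341,  0.13049333,  0.06528657,  0.0706952 ,
       -0.05512147]), 'joint_efforts': array([-1.57052211e-03, -5.20393002e+01,  4.64799142e+01,  1.62578851e-02,
        3.07522566e-05,  3.84311207e-06]), 'eef_pos': array([ 0.13377865, -0.53328009,  0.24757954]), 'ee_rot': array([[ 2.43333139e-01, -9.69942723e-01, -3.11511395e-04],
       [-9.69941880e-01, -2.43333338e-01,  1.27875660e-03],
       [-1.31612176e-03, -9.01590855e-06, -9.99999134e-01]]), 'ft_force': array([-0.47596974, -0.18628923, -0.3352206 ]), 'torque': array([-0.01732181,  0.01212677, -0.09145923]), 'opening': 0.08556874649578197} 0.017
{'mtx': array([[415.4882083 ,   0.        , 253.72109087],
       [  0.        , 415.4882083 , 186.35128481],
       [  0.        ,   0.        ,   1.        ]]), 'R': array([[ 0.06256849,  0.9980401 ,  0.00106576],
       [ 0.75756026, -0.04679722, -0.65108562],
       [-0.64975968,  0.04154482, -0.75900355]]), 't': array([-0.0883435 , -0.34162959,  1.8255396 ])}
{'mtx': array([[360.29306774,   0.        , 254.28860917],
       [  0.        , 360.29306774, 185.38843985],
       [  0.        ,   0.        ,   1.        ]]), 'R': array([[ 0.02607178, -0.99965667, -0.00261034],
       [-0.97748916, -0.02494657, -0.20950563],
       [ 0.20936858,  0.00801377, -0.97780396]]), 't': array([0.03557967, 0.58360731, 1.05933374])}
```

View pics/scene0.png

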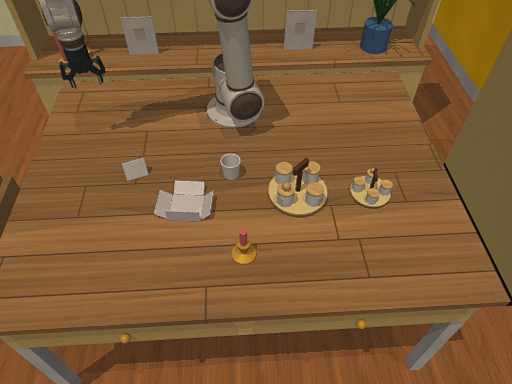

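View pics/top0.png

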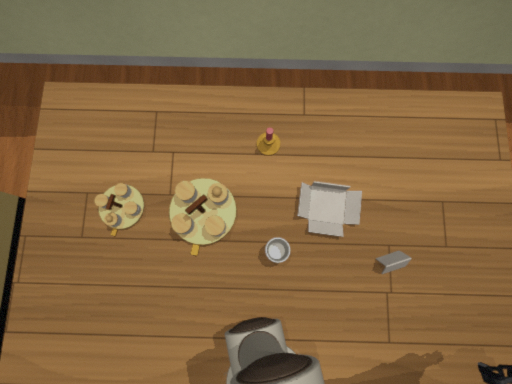

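Scene: tray around (185,203), carousel around (298,190) with the ball at (287,186), and a smaller decoy at (371,190). Top: tray base (327,208), big disc (203,211), tongue (195,250), tumbler (278,251), card (393,262).

```bash
cat > h.py <<'E'
import numpy as np,cv2
from plant import readout,cams,robot
def cloud(d,K,R,t):
    v,u=np.indices(d.shape); c=np.stack([(u-K[0,2])/K[0,0]*d,(v-K[1,2])/K[1,1]*d,d],-1)
    W=(c-t)@R; W[d<=0]=np.nan; return W
def load(n):
    z=np.load(n+".npz"); return z['p'],cloud(z['d'],z['mtx'],z['R'],z['t'])
def grab(n,save):
    p,d=cams.grab_frame(n); c=cams.get_calibration(n); np.savez(save+".npz",p=p,d=d,**c); return p,cloud(d,c['mtx'],c['R'],c['t'])
E
python3 - <<'E'
from h import *
for n in("top0","scene0"):
    p,W=load(n); print(n)
    h=cv2.cvtColor(p,cv2.COLOR_BGR2HSV); x,y,z=W[...,0],W[...,1],W[...,2]
    reg=(x>.2)&(x<.85)&(abs(y)<.6)
    print(np.nanmedian(z[(x>.3)&(x<.8)&(abs(y)<.6)]))
    m=(reg&(z>.015)).astype(np.uint8)
    k,l,s,c=cv2.connectedComponentsWithStats(m)
    for i in range(1,k):
        if s[i,4]>60:
            q=W[l==i]; print(s[i],q.min(0).round(3),q.max(0).round(3),np.median(q,0).round(3),h[l==i].mean(0).round())
    # brass tongues
    m=reg&(h[...,0]>18)&(h[...,0]<30)&(h[...,1]>190)&(z<.025); 
    k,l,s,c=cv2.connectedComponentsWithStats(m.astype(np.uint8))
    for i in range(1,k):
        if s[i,4]>8: print("brass",s[i],W[l==i].mean(0).round(3))
p,_=load("top0"); a=cv2.resize(p[165:265,160:260],None,fx=4,fy=4,interpolation=2); b=cv2.resize(p[165:265,285:385],None,fx=4,fy=4,interpolation=2)
cv2.imwrite("pics/c0.png",np.hstack([a,b]))
E
```

```text
top0
0.0008703606197307708
[260 128  18  23 239] [ 0.713 -0.021  0.015] [0.758 0.036 0.132] [0.732 0.01  0.062] [ 25. 159. 149.]
[ 169  178   68   67 3538] [0.4   0.107 0.015] [0.61  0.318 0.17 ] [0.499 0.209 0.034] [ 23. 101. 172.]
[312 181  39   9 151] [ 0.586 -0.249  0.015] [ 0.604 -0.135  0.058] [ 0.594 -0.191  0.043] [ 18.  38. 126.]
[  95  183   49   46 1639] [0.443 0.403 0.015] [0.583 0.545 0.118] [0.509 0.469 0.032] [ 21. 104. 164.]
[298 182  11  36 253] [ 0.493 -0.123  0.015] [ 0.603 -0.088  0.043] [ 0.544 -0.105  0.029] [ 18.  29. 168.]
[349 191  13  34 322] [ 0.474 -0.29   0.015] [ 0.582 -0.253  0.036] [ 0.527 -0.273  0.024] [ 18.  31. 169.]
[309 224  35  13 270] [ 0.435 -0.23   0.015] [ 0.473 -0.123  0.039] [ 0.454 -0.176  0.026] [ 18.  29. 171.]
[266 238  24  25 246] [ 0.351 -0.058  0.015] [0.421 0.011 0.081] [ 0.391 -0.031  0.063] [ 20.  21. 139.]
[378 252  34  21 374] [ 0.33  -0.423  0.015] [ 0.392 -0.338  0.071] [ 0.363 -0.38   0.044] [ 18.  33. 129.]
[251 317  30   7 152] [ 0.2   -0.027  0.125] [0.209 0.049 0.203] [0.203 0.015 0.179] [15. 87. 61.]
[ 252  353   69   2
[... 670 characters left out ...]
403 0.015] [0.588 0.544 0.116] [0.529 0.47  0.04 ] [ 18. 108. 159.]
[174 181  30  10 242] [ 0.435 -0.23   0.015] [ 0.475 -0.124  0.034] [ 0.452 -0.175  0.023] [ 15.  40. 194.]
[154 190  14  27 191] [ 0.473 -0.29   0.015] [ 0.584 -0.253  0.032] [ 0.529 -0.274  0.022] [ 15.  40. 164.]
[204 191  10  27 150] [ 0.492 -0.12   0.015] [ 0.602 -0.087  0.042] [ 0.548 -0.105  0.028] [ 16.  39. 161.]
[164 209  36  11 255] [ 0.552 -0.259  0.015] [ 0.605 -0.136  0.061] [ 0.596 -0.192  0.037] [ 15.  39. 133.]
[236 229  15  29 261] [ 0.725 -0.014  0.015] [0.762 0.031 0.128] [0.747 0.008 0.062] [ 52. 168. 145.]
brass [232 247  10  15  68] [ 0.747 -0.016  0.011]
brass [242 250  14  14  79] [0.759 0.025 0.01 ]
```

View pics/c0.png

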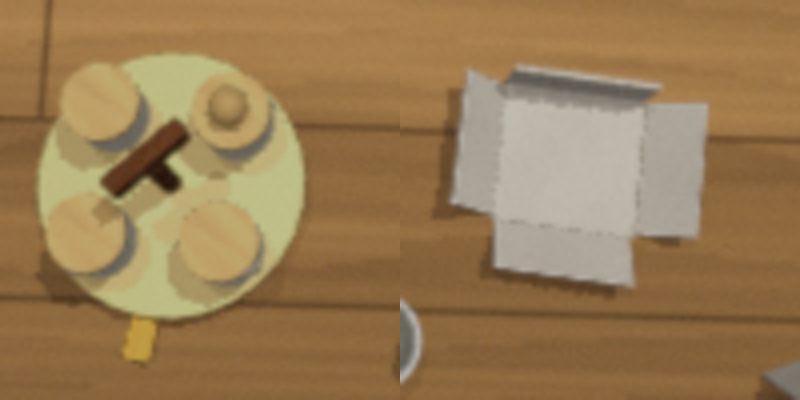

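The crop shows the ball knob at the upper right (217,191), the bar handle running towards it, and the tongue at (195,250). The tray is yawed slightly and all three panels lean part open.

```bash
cat >> h.py <<'E'
def comp(m):
    k,l,s,c=cv2.connectedComponentsWithStats(m.astype(np.uint8)); i=1+s[1:,4].argmax(); return l==i
def carousel(p,W,ctr=(.505,.2125),v=True):
    x,y,z=W[...,0],W[...,1],W[...,2]; r=np.hypot(x-ctr[0],y-ctr[1])
    h=cv2.cvtColor(p,cv2.COLOR_BGR2HSV)
    disc=(abs(z-.03)<.008)&(r<.125)
    cs=cv2.convexHull(W[disc][:,:2].astype(np.float32))[:,0]
    A=np.c_[2*cs,np.ones(len(cs))]; s=np.linalg.lstsq(A,(cs**2).sum(1),rcond=None)[0]
    c=s[:2]; R=np.sqrt(s[2]+c@c)
    br=(r>.108)&(r<.15)&(h[...,0]>18)&(h[...,0]<32)&(h[...,1]>150)&(z<.03)&(z>.004)
    ball=(z>.103)&(z<.14)&(r>.04)&(r<.1)
    bar=(z>.15)&(z<.18)&(r<.045)
    o=[c,R]
    for m in(br,ball): q=W[m].mean(0); a=np.degrees(np.arctan2(q[1]-c[1],q[0]-c[0])); o+=[m.sum(),q.round(4),round(a,1),np.hypot(*(q[:2]-c)).round(4)]
    b=W[bar][:,:2]; e=np.linalg.svd(b-b.mean(0),full_matrices=False)[2][0]
    o+=["bar",bar.sum(),W[bar].mean(0).round(4),np.degrees(np.arctan2(e[1],e[0])).round(1)]
    return o
E
python3 - <<'E'
from h import *
for n in("top0","scene0"):
    p,W=load(n); print(*carousel(p,W))
    x,y,z=W[...,0],W[...,1],W[...,2]
    # back wall top and panels: plane fits
    reg=(x>.42)&(x<.615)&(y>-.3)&(y<-.07)
    base=reg&(abs(z-.004)<.005)&(cv2.cvtColor(p,cv2.COLOR_BGR2HSV)[...,1]<70)
    base=cv2.erode(comp(base).astype(np.uint8),np.ones((3,3)))>0
    b=W[base][:,:2].astype(np.float32); print("base",cv2.minAreaRect(b),b.mean(0))
    for nm,m in dict(front=reg&(x<.476)&(z>.01),left=reg&(y>-.125)&(z>.01)&(x<.59),right=reg&(y<-.25)&(z>.01)&(x<.58),back=reg&(x>.58)&(z>.012)&(y<-.13)&(y>-.245)).items():
        q=W[m]; c=q.mean(0); nn=np.linalg.svd(q-c,full_matrices=False)[2][2]; nn*=np.sign(nn[2])
        print(nm,len(q),c.round(4),nn.round(3),"tilt",np.arccos(nn[2]).round(3),"yaw",np.degrees(np.arctan2(nn[1],nn[0])).round(1),"zmax",np.sort(q[:,2])[-5].round(3))
E
```

```text
[0.50444717 0.21208939] 0.10504802501937283 74 [0.3826 0.2324 0.0114] 170.5 0.1235 76 [0.5497 0.1604 0.1202] -48.8 0.0687 bar 160 [0.5036 0.2114 0.1637] 132.7
base ((0.5345617532730103, -0.18703915178775787), (0.11743681877851486, 0.11396150290966034), 84.39385223388672) [ 0.53835446 -0.18653029]
front 339 [ 0.4569 -0.179   0.0229] [ 0.579 -0.048  0.814] tilt 0.62 yaw -4.7 zmax 0.037
left 269 [ 0.5383 -0.1073  0.0265] [-0.041 -0.678  0.734] tilt 0.747 yaw -93.5 zmax 0.041
right 384 [ 0.5285 -0.2695  0.0217] [0.057 0.524 0.85 ] tilt 0.555 yaw 83.8 zmax 0.033
back 155 [ 0.5939 -0.1901  0.0388] [-0.993  0.115  0.037] tilt 1.534 yaw 173.4 zmax 0.057
[0.50544445 0.21219705] 0.1055974519598487 0 [nan nan nan] nan nan 59 [0.5574 0.1603 0.1164] -45.0 0.0734 bar 106 [0.5086 0.2119 0.1607] -48.5
base ((0.5128135085105896, -0.1870904415845871), (0.1213517114520073, 0.07974918931722641), 79.2815933227539) [ 0.51512164 -0.18362384]
front 305 [ 0.456  -0.1786  0.0217] [ 0.522 -0.039  0.852] tilt 0.55 yaw -4.2 zmax 0.033
left 164 [ 0.5377 -0.1075  0.0251] [-0.018 -0.644  0.765] tilt 0.699 yaw -91.6 zmax 0.039
right 248 [ 0.5291 -0.2705  0.02  ] [0.063 0.498 0.865] tilt 0.526 yaw 82.8 zmax 0.03
back 261 [ 0.5958 -0.19    0.0348] [-0.993  0.117  0.014] tilt 1.557 yaw 173.3 zmax 0.056h.py:23: RuntimeWarning: Mean of empty slice.
  for m in(br,ball): q=W[m].mean(0); a=np.degrees(np.arctan2(q[1]-c[1],q[0]-c[0])); o+=[m.sum(),q.round(4),round(a,1),np.hypot(*(q[:2]-c)).round(4)]
  ret = um.true_divide(
```

Request:
{"name": "arm_command", "arguments": {
  "steps": [
    [0,-0.049,-0.2,0,0.351],
    [0,-0.049,-0.2,0,0.351],
    [0,-0.049,-0.2,0,0.351],
    [0,-0.049,-0.2,0,0.351],
    [0,-0.049,-0.2,0,0.351]
  ],
  "grip_force": 40
}}

```text
t: 0.52
eef_pos: [0.3097, -0.4401, 0.248]
ee_rot: [[-0.107, -0.994, -0.0], [-0.994, 0.107, 0.0], [-0.0, 0.0, -1.0]]
ft_force: [1.1, -0.2, 0.9]
opening: 0.0253
```

Request:
{"name": "arm_command", "arguments": {
  "steps": [
    [0,-0.1,-0.16,0,0],
    [0,-0.1,-0.16,0,0],
    [0,-0.1,-0.16,0,0],
    [0,-0.1,-0.16,0,0],
    [0,-0.1,-0.16,0,0]
  ]
}}

```text
t: 0.93
eef_pos: [0.4814, -0.3561, 0.2474]
ee_rot: [[-0.103, -0.995, -0.0], [-0.995, 0.103, 0.001], [-0.001, 0.0, -1.0]]
ft_force: [-0.1, -1.2, 1.1]
opening: 0.0
```

```bash
cat >> h.py <<'E'
C=np.array([.537,-.186]);a=np.radians(-6);EX=np.array([np.cos(a),np.sin(a)]);EY=np.array([-EX[1],EX[0]])
def to(tx,ty,z,c=None):  # tray coords -> tool shift
    s=readout.read_state(); w=np.r_[C+tx*EX+ty*EY,z]; print("shift",((w-s['eef_pos'])@s['ee_rot']).round(4),"t",s['t'])
    d=s['eef_pos'][:2]-C; print("now tray",d@EX,d@EY,s['eef_pos'],"F",s['ft_force'].round(1))
E
python3 - <<'E'
from h import *
to(0,-.15,.12); to(0,-.15,.04)
p,W=grab("wrist","w1"); cv2.imwrite("pics/w1.png",p)
x,y,z=W[...,0],W[...,1],W[...,2]
s=readout.read_state(); L=(W-s['eef_pos'])@s['ee_rot']
m=(np.abs(L[...,0])<.06)&(abs(L[...,1])<.06)&(L[...,2]>-.06)&(L[...,2]<.06)
q=L[m]; print(len(q))
for a0 in np.arange(-.06,.04,.01):
    r=q[(q[:,2]>a0)&(q[:,2]<a0+.01)]
    if len(r): print(a0.round(2),r.min(0).round(3),r.max(0).round(3))
E
```

```text
shift [-0.0248 -0.0376  0.1274] t 0.9333
now tray -0.0375605200910886 -0.17499872741183592 [ 0.48135289 -0.35611392  0.24740406] F [-0.1 -1.2  1.1]
shift [-0.0247 -0.0377  0.2074] t 0.9333
now tray -0.0375605200910886 -0.17499872741183592 [ 0.48135289 -0.35611392  0.24740406] F [-0.1 -1.2  1.1]
24541
-0.06 [-0.055 -0.018 -0.06 ] [ 0.056  0.007 -0.05 ]
-0.05 [-0.046 -0.018 -0.05 ] [ 0.048  0.011 -0.04 ]
-0.04 [-0.038 -0.015 -0.04 ] [ 0.04   0.013 -0.03 ]
-0.03 [-0.031 -0.015 -0.03 ] [ 0.032  0.011 -0.02 ]
-0.02 [-0.013 -0.012 -0.02 ] [ 0.014  0.012 -0.01 ]
-0.01 [-0.013 -0.012 -0.01 ] [ 0.015 -0.006 -0.   ]
0.0 [-0.013 -0.012  0.   ] [ 0.014 -0.006  0.01 ]
0.01 [-0.009 -0.012  0.01 ] [ 0.012 -0.007  0.014]
```

View pics/w1.png

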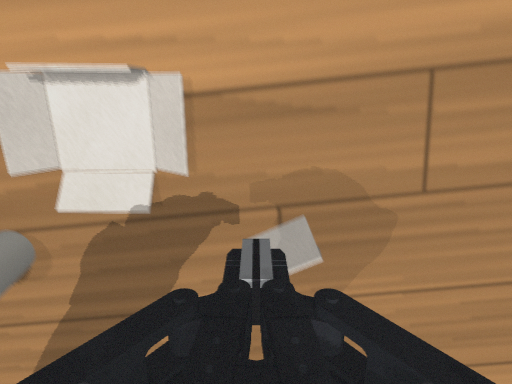

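Request:
{"name": "arm_command", "arguments": {
  "steps": [
    [0,-0.025,-0.038,0.04,0],
    [0,-0.025,-0.038,0.08,0],
    [0,-0.025,-0.038,0.12,0],
    [0,-0.025,-0.038,0.16,0],
    [0,-0.025,-0.038,0.2,0]
  ]
}}

```text
t: 1.4
eef_pos: [0.5184, -0.3371, 0.0533]
ee_rot: [[-0.104, -0.995, -0.0], [-0.995, 0.104, 0.0], [-0.0, 0.0, -1.0]]
ft_force: [0.5, -0.5, -0.3]
opening: -0.0
```

Request:
{"name": "arm_command", "arguments": {
  "steps": [
    [0,-0.01,0,0.008,0],
    [0,-0.025,0,0.008,0],
    [0,-0.04,0,0.008,0],
    [0,-0.05,0,0.008,0],
    [0,-0.06,0,0.008,0]
  ]
}}

```text
t: 1.82
eef_pos: [0.5265, -0.277, 0.0509]
ee_rot: [[-0.104, -0.995, 0.004], [-0.995, 0.104, -0.002], [0.002, -0.004, -1.0]]
ft_force: [-0.2, -0.7, 0.6]
opening: 0.0002
```

Request:
{"name": "arm_command", "arguments": {
  "steps": [
    [0,-0.005,0,0,0],
    [0,-0.01,0,0,0],
    [0,-0.014,0,0,0],
    [0,-0.016,0,0,0],
    [0,-0.016,0,0,0]
  ]
}}

```text
t: 2.23
eef_pos: [0.5266, -0.2619, 0.0478]
ee_rot: [[-0.105, -0.994, 0.0], [-0.994, 0.105, -0.0], [0.0, -0.0, -1.0]]
ft_force: [-0.6, 0.3, -0.2]
opening: -0.0002
```

```bash
python3 - <<'E'
from h import *
to(0,-.073,.04)
for n in("top","scene"):
    p,W=grab(n,n+"1"); x,y,z=W[...,0],W[...,1],W[...,2]
    d=W[...,:2]-C; X=d@EX; Y=d@EY
    for h0 in (.012,.022,.032,.042):
        m=(abs(z-h0)<.005)&(Y<-.045)&(Y>-.11)&(X>-.05)&(X<.05); print(n,h0,m.sum(),np.round(np.percentile(Y[m],[5,50,95]),4) if m.any() else 0)
E
```

```text
shift [-0.0036 -0.0024  0.0078] t 2.2333
now tray -0.0023816977573098506 -0.07657532015586879 [ 0.52662705 -0.26190688  0.04780343] F [-0.6  0.3 -0.2]
top 0.012 100 [-0.0778 -0.0683 -0.0593]
top 0.022 84 [-0.0953 -0.0842 -0.0733]
top 0.032 34 [-0.0989 -0.0948 -0.0892]
top 0.042 5 [-0.0801 -0.071  -0.0661]
scene 0.012 96 [-0.0841 -0.0708 -0.0582]
scene 0.022 58 [-0.0986 -0.0892 -0.0782]
scene 0.032 27 [-0.0999 -0.0958 -0.0728]
scene 0.042 16 [-0.0907 -0.0752 -0.0648]
```

Request:
{"name": "arm_command", "arguments": {
  "steps": [
    [0,0,0,-0.025,0],
    [0,0.03,0,-0.025,0],
    [0,0.065,0,-0.025,0],
    [0,0.065,0,0.0,0],
    [0,0.065,0,0.013,0]
  ]
}}

```text
t: 2.75
eef_pos: [0.519, -0.3285, 0.033]
ee_rot: [[-0.108, -0.994, -0.001], [-0.994, 0.108, 0.0], [-0.0, 0.001, -1.0]]
ft_force: [-0.2, 0.7, -0.3]
opening: 0.0001
```

Request:
{"name": "arm_command", "arguments": {
  "steps": [
    [0,0,0,0,0],
    [0,0,0,0,0]
  ]
}}

```text
t: 2.92
eef_pos: [0.5189, -0.3258, 0.0335]
ee_rot: [[-0.105, -0.994, -0.003], [-0.994, 0.105, 0.002], [-0.001, 0.003, -1.0]]
ft_force: [0.5, -0.5, 0.4]
opening: 0.0001
```

```bash
python3 - <<'E'
from h import *
to(0,-.08,.035)
E
```

```text
shift [-0.061  -0.0034 -0.0014] t 2.9167
now tray -0.0033874505704640603 -0.1409593770395684 [ 0.51889684 -0.3258331   0.03347004] F [ 0.5 -0.5  0.4]
```

Push to tray y −0.075 in slow rows.

Request:
{"name": "arm_command", "arguments": {
  "steps": [
    [0,-0.015,-0.003,0,0],
    [0,-0.028,-0.003,0,0],
    [0,-0.038,-0.003,0,0],
    [0,-0.046,-0.003,0,0],
    [0,-0.052,-0.003,0,0]
  ]
}}

```text
t: 3.33
eef_pos: [0.5296, -0.2861, 0.046]
ee_rot: [[-0.111, -0.994, 0.007], [-0.993, 0.111, -0.029], [0.028, -0.01, -1.0]]
ft_force: [-36.8, -59.3, 73.2]
opening: -0.0001
```

Request:
{"name": "arm_command", "arguments": {
  "steps": [
    [0,-0.005,0,0,0],
    [0,-0.01,0,0,0],
    [0,-0.014,0,0,0],
    [0,-0.014,0,0,0],
    [0,-0.014,0,0,0]
  ]
}}

```text
t: 3.75
eef_pos: [0.5299, -0.2601, 0.0349]
ee_rot: [[-0.103, -0.995, 0.0], [-0.995, 0.103, 0.0], [-0.0, -0.0, -1.0]]
ft_force: [-0.6, -0.8, 0.6]
opening: -0.0
```

```bash
cat >> h.py <<'E'
def panel(n,s,k):
    p,W=grab(n,s); x,y,z=W[...,0],W[...,1],W[...,2]
    d=W[...,:2]-C; X=d@EX; Y=d@EY; o,l={'f':(-X,Y),'l':(Y,X),'r':(-Y,X)}[k]
    m=(z>.013)&(z<.062)&(o>.035)&(o<.11)&(abs(l)<.047); q=np.c_[o,l,z][m]; print(n,k,len(q))
    for h0 in np.arange(.015,.06,.008):
        r=q[abs(q[:,2]-h0)<.004]
        if len(r)>3: print(h0.round(3),len(r),np.percentile(r[:,0],[5,50,95]).round(4))
E
python3 - <<'E'
from h import *
to(0,-.074,.035)
panel("top","t2",'r');panel("scene","s2",'r')
E
```

```text
shift [-0.0004  0.0006 -0.0001] t 3.75
now tray 0.0006472409900813567 -0.07443457195183716 [ 0.52986316 -0.26009447  0.03486304] F [-0.6 -0.8  0.6]Traceback (most recent call last):
  File "<stdin>", line 3, in <module>
  File "h.py", line 34, in panel
    m=(z>.013)&(z<.062)&(o>.035)&(o<.11)&(abs(l)<.047); q=np.c_[o,l,z][m]; print(n,k,len(q))
                                                          ~~~~~~~~~~~~^^^
IndexError: boolean index did not match indexed array along axis 1; size of axis is 1536 but size of corresponding boolean axis is 512
```

```bash
sed -i 's/np.c_\[o,l,z\]\[m\]/np.stack([o,l,z],-1)[m]/' h.py; python3 - <<'E'
from h import *
panel("top","t2",'r');panel("scene","s2",'r')
p=np.load("s2.npz")['p']; cv2.imwrite("pics/s2.png",cv2.resize(p[130:260,100:300],None,fx=4,fy=4,interpolation=2))
E
```

```text
top r 90
0.015 8 [0.0553 0.0565 0.0571]
0.023 18 [0.0559 0.057  0.0595]
0.031 16 [0.0565 0.0575 0.075 ]
0.039 13 [0.0571 0.0579 0.0806]
0.047 18 [0.0566 0.0578 0.0616]
0.055 16 [0.0577 0.0589 0.0605]
scene r 104
0.015 7 [0.0554 0.0568 0.0709]
0.023 14 [0.0568 0.0578 0.0833]
0.031 16 [0.0564 0.0589 0.0879]
0.039 22 [0.0571 0.0677 0.0837]
0.047 24 [0.0577 0.0611 0.0819]
0.055 13 [0.0574 0.0605 0.0783]
```

View pics/s2.png

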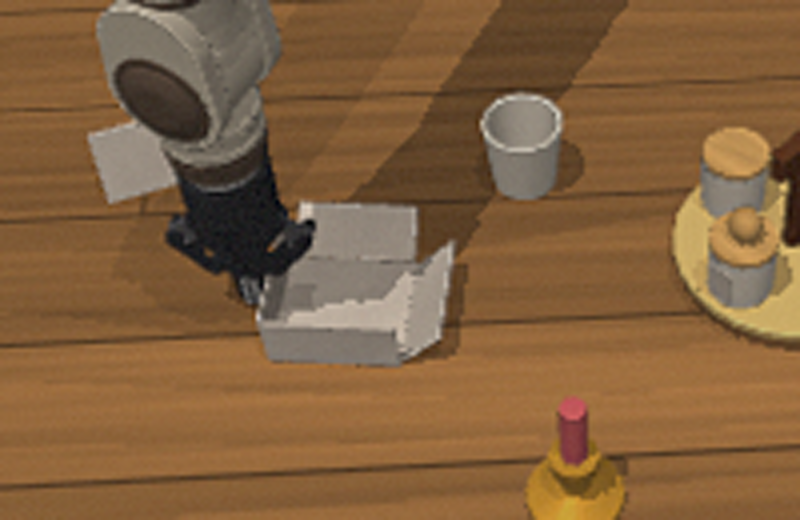

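Request:
{"name": "arm_command", "arguments": {
  "steps": [
    [0,-0.001,0,0,0],
    [0,-0.0022,0,0,0],
    [0,-0.0022,0,0,0],
    [0,-0.0022,0,0,0]
  ]
}}

```text
t: 4.23
eef_pos: [0.5298, -0.259, 0.0344]
ee_rot: [[-0.105, -0.994, -0.0], [-0.994, 0.105, 0.0], [-0.0, 0.0, -1.0]]
ft_force: [-0.4, -1.1, 0.3]
opening: 0.0002
```

Request:
{"name": "arm_command", "arguments": {
  "steps": [
    [0,0.02,0,0,0],
    [0,0.045,0,0,0],
    [0,0.045,0,-0.04,0],
    [0,0.045,0,-0.08,0],
    [0,0.035,0.02,-0.09,0]
  ]
}}

```text
t: 4.65
eef_pos: [0.5097, -0.2945, 0.1307]
ee_rot: [[-0.106, -0.994, 0.008], [-0.994, 0.106, -0.004], [0.003, -0.008, -1.0]]
ft_force: [0.9, -1.1, 1.1]
opening: 0.0002
```

Request:
{"name": "arm_command", "arguments": {
  "steps": [
    [0,-0.107,0.15,0,0],
    [0,-0.107,0.15,0,0],
    [0,-0.107,0.15,0,0],
    [0,-0.107,0.15,0,0],
    [0,-0.107,0.15,0,0]
  ]
}}

```text
t: 5.07
eef_pos: [0.3652, -0.1675, 0.1245]
ee_rot: [[-0.105, -0.994, -0.001], [-0.994, 0.105, 0.001], [-0.001, 0.001, -1.0]]
ft_force: [0.5, -0.0, 0.9]
opening: -0.0
```

```bash
python3 - <<'E'
from h import *
to(-.14,0,.032)
panel("top","t3",'r');panel("scene","s3",'r')
E
```

```text
shift [ 0.0005 -0.0328  0.0925] t 5.0667
now tray -0.17274512911106688 0.0004618195704854212 [ 0.36524946 -0.16748393  0.12450199] F [ 0.5 -0.   0.9]
top r 116
0.015 12 [0.0556 0.0563 0.0574]
0.023 21 [0.0559 0.0564 0.0577]
0.031 13 [0.0555 0.0567 0.0573]
0.039 17 [0.0555 0.0564 0.0572]
0.047 24 [0.056  0.0567 0.0577]
0.055 29 [0.0563 0.0577 0.0594]
scene r 80
0.015 7 [0.0553 0.0564 0.0576]
0.023 14 [0.0553 0.0568 0.0578]
0.031 13 [0.0553 0.0566 0.0587]
0.039 12 [0.0558 0.0571 0.0578]
0.047 24 [0.055  0.0571 0.0592]
0.055 10 [0.0565 0.0573 0.0589]
```

Right panel is upright (within 1°). Next, the front panel along its arc.

Request:
{"name": "arm_command", "arguments": {
  "steps": [
    [0,0,-0.015,0.03,0],
    [0,0,-0.033,0.06,0],
    [0,0,-0.035,0.085,0],
    [0,0,-0.035,0.0925,0],
    [0,0,-0.035,0.0925,0]
  ]
}}

```text
t: 5.58
eef_pos: [0.4021, -0.1731, 0.0302]
ee_rot: [[-0.105, -0.994, -0.004], [-0.994, 0.105, 0.002], [-0.001, 0.004, -1.0]]
ft_force: [-0.1, -1.0, 0.7]
opening: 0.0003
```

Request:
{"name": "arm_command", "arguments": {
  "steps": [
    [0,0,0,0,0],
    [0,0,0,0,0]
  ]
}}

```text
t: 5.75
eef_pos: [0.4039, -0.174, 0.0338]
ee_rot: [[-0.105, -0.994, 0.002], [-0.994, 0.105, -0.001], [0.001, -0.002, -1.0]]
ft_force: [0.0, 0.0, -0.0]
opening: 0.0
```

```bash
python3 - <<'E'
from h import *
to(-.115,0,.032); panel("top","t4",'f')
E
```

```text
shift [-0.002  -0.0186  0.0018] t 5.75
now tray -0.13364167512403424 -0.0019466149116139863 [ 0.40388695 -0.17396659  0.03376737] F [ 0.  0. -0.]
top f 153
0.015 48 [0.0638 0.0715 0.0763]
0.023 55 [0.075  0.0805 0.0872]
0.031 46 [0.0847 0.0912 0.0966]
0.039 4 [0.0924 0.0947 0.0956]
```

Request:
{"name": "arm_command", "arguments": {
  "steps": [
    [0,-0.002,-0.012,0.002,0],
    [0,-0.002,-0.02,0.002,0],
    [0,-0.002,-0.024,-0.003,0],
    [0,-0.002,-0.029,-0.007,0],
    [0,-0.002,-0.034,-0.0105,0]
  ]
}}

```text
t: 6.22
eef_pos: [0.4371, -0.1752, 0.0438]
ee_rot: [[-0.105, -0.994, -0.001], [-0.994, 0.105, -0.0], [0.0, 0.001, -1.0]]
ft_force: [-4.0, 0.0, 2.4]
opening: 0.0001
```

Request:
{"name": "arm_command", "arguments": {
  "steps": [
    [0,0,-0.005,-0.003,0],
    [0,0,-0.01,-0.0055,0],
    [0,0,-0.015,-0.0075,0],
    [0,0,-0.02,-0.009,0],
    [0,0,-0.024,-0.01,0]
  ]
}}

```text
t: 6.63
eef_pos: [0.4618, -0.1777, 0.0528]
ee_rot: [[-0.105, -0.994, 0.0], [-0.994, 0.105, -0.0], [0.0, -0.0, -1.0]]
ft_force: [-1.0, -1.4, -0.8]
opening: 0.0006
```

Request:
{"name": "arm_command", "arguments": {
  "steps": [
    [0,0,-0.002,0,0],
    [0,0,-0.004,0,0],
    [0,0,-0.004,0,0],
    [0,0,-0.004,0,0]
  ]
}}

```text
t: 6.97
eef_pos: [0.4651, -0.1779, 0.0525]
ee_rot: [[-0.105, -0.994, -0.0], [-0.994, 0.105, 0.0], [-0.0, 0.0, -1.0]]
ft_force: [0.8, 0.7, 0.3]
opening: -0.0003
```

```bash
python3 - <<'E'
from h import *
to(-.071,0,.05); panel("top","t5",'f'); panel("scene","s5",'f')
E
```

```text
shift [ 0.0006 -0.0014  0.0025] t 6.9667
now tray -0.07239730371308656 0.000554903341468998 [ 0.4650573  -0.17788056  0.05246203] F [0.8 0.7 0.3]
top f 2
scene f 223
0.015 31 [0.0536 0.0572 0.0596]
0.023 39 [0.0535 0.0565 0.0609]
0.031 42 [0.0535 0.0571 0.0598]
0.039 38 [0.055  0.0577 0.0615]
0.047 48 [0.0536 0.058  0.0652]
0.055 20 [0.0554 0.059  0.0669]
```

Request:
{"name": "arm_command", "arguments": {
  "steps": [
    [0,0,-0.0015,0,0],
    [0,0,-0.0015,0,0],
    [0,0,-0.0015,0,0],
    [0,0,0.02,0,0],
    [0,0,0.035,-0.02,0]
  ]
}}

```text
t: 7.48
eef_pos: [0.4278, -0.1734, 0.0693]
ee_rot: [[-0.105, -0.994, -0.006], [-0.995, 0.105, 0.002], [-0.002, 0.006, -1.0]]
ft_force: [0.1, 0.4, -0.4]
opening: 0.0001
```

Request:
{"name": "arm_command", "arguments": {
  "steps": [
    [0,0,0.005,-0.03,0],
    [0,0,0.005,-0.06,0],
    [0,-0.03,0,-0.07,0],
    [0,-0.06,-0.02,-0.07,0],
    [0,-0.09,-0.04,-0.07,0]
  ]
}}

```text
t: 7.9
eef_pos: [0.4804, -0.0884, 0.1444]
ee_rot: [[-0.107, -0.994, 0.003], [-0.994, 0.107, -0.001], [0.0, -0.003, -1.0]]
ft_force: [0.9, -1.4, 0.6]
opening: -0.0
```

Request:
{"name": "arm_command", "arguments": {
  "steps": [
    [0,-0.03,-0.025,0,0],
    [0,-0.055,-0.05,0,0],
    [0,-0.055,-0.07,0,0],
    [0,-0.055,-0.07,0,0],
    [0,-0.055,-0.07,0,0]
  ]
}}

```text
t: 8.32
eef_pos: [0.5543, -0.0498, 0.142]
ee_rot: [[-0.091, -0.996, -0.001], [-0.996, 0.091, 0.006], [-0.006, 0.001, -1.0]]
ft_force: [-0.8, -0.5, 0.1]
opening: -0.0001
```

```bash
python3 - <<'E'
from h import *
to(0,.14,.032); panel("top","t6",'f'); panel("scene","s6",'f');panel("top","t6",'l'); panel("scene","s6",'l')
E
```

```text
shift [-0.002   0.0028  0.11  ] t 8.3167
now tray 0.003009467666336999 0.1373055030147656 [ 0.55434531 -0.04976125  0.14201706] F [-0.8 -0.5  0.1]
top f 14
0.055 5 [0.0563 0.0569 0.0573]
scene f 194
0.015 26 [0.0534 0.056  0.0588]
0.023 35 [0.0541 0.0566 0.0589]
0.031 41 [0.0542 0.0563 0.0596]
0.039 33 [0.0528 0.0565 0.0604]
0.047 42 [0.0529 0.0562 0.0605]
0.055 17 [0.0525 0.0557 0.0583]
top l 0
scene l 130
0.015 23 [0.0656 0.0705 0.0738]
0.023 39 [0.072  0.0769 0.0829]
0.031 38 [0.0803 0.0846 0.0915]
0.039 30 [0.0861 0.0912 0.0937]
```

Request:
{"name": "arm_command", "arguments": {
  "steps": [
    [0,-0.004,0.003,0.03,0],
    [0,-0.006,0.003,0.06,0],
    [0,-0.006,0.003,0.09,0],
    [0,-0.006,0.003,0.106,0],
    [0,-0.006,0.003,0.106,0]
  ]
}}

```text
t: 8.93
eef_pos: [0.5485, -0.0465, 0.033]
ee_rot: [[-0.088, -0.996, -0.005], [-0.996, 0.088, 0.009], [-0.009, 0.006, -1.0]]
ft_force: [-1.0, 0.1, -0.6]
opening: 0.0
```

Request:
{"name": "arm_command", "arguments": {
  "steps": [
    [0,0,0,0,0],
    [0,0,0,0,0]
  ]
}}

```text
t: 9.1
eef_pos: [0.552, -0.0467, 0.0385]
ee_rot: [[-0.087, -0.996, 0.003], [-0.996, 0.087, 0.008], [-0.009, -0.002, -1.0]]
ft_force: [0.2, -0.2, 0.1]
opening: 0.0002
```

```bash
python3 - <<'E'
from h import *
to(0,.112,.035)
E
```

```text
shift [0.0282 0.0008 0.0033] t 9.1
now tray 0.00035545581498935087 0.14013343343131704 [ 0.55200144 -0.04667139  0.0385203 ] F [ 0.2 -0.2  0.1]
```

Request:
{"name": "arm_command", "arguments": {
  "steps": [
    [0,0.013,0,0.003,0],
    [0,0.024,0,0.003,0],
    [0,0.031,0,0,0],
    [0,0.036,0,-0.003,0],
    [0,0.041,0,-0.006,0]
  ]
}}

```text
t: 9.52
eef_pos: [0.5481, -0.088, 0.0434]
ee_rot: [[-0.088, -0.996, 0.002], [-0.996, 0.088, 0.009], [-0.009, -0.001, -1.0]]
ft_force: [-0.4, 2.2, 2.0]
opening: 0.0003
```

Request:
{"name": "arm_command", "arguments": {
  "steps": [
    [0,0.005,0,-0.003,0],
    [0,0.01,0,-0.005,0],
    [0,0.015,0,-0.006,0],
    [0,0.02,0,-0.007,0],
    [0,0.024,0,-0.008,0]
  ]
}}

```text
t: 9.93
eef_pos: [0.5457, -0.1118, 0.05]
ee_rot: [[-0.087, -0.996, 0.001], [-0.996, 0.087, 0.008], [-0.008, 0.0, -1.0]]
ft_force: [-0.2, 0.5, -0.8]
opening: 0.0001
```

Request:
{"name": "arm_command", "arguments": {
  "steps": [
    [0,0.002,0,0,0],
    [0,0.002,0,0,0],
    [0,0.002,0,0,0]
  ]
}}

```text
t: 10.18
eef_pos: [0.5455, -0.1134, 0.0498]
ee_rot: [[-0.087, -0.996, 0.0], [-0.996, 0.087, 0.008], [-0.008, 0.0, -1.0]]
ft_force: [-0.9, 0.6, 0.3]
opening: 0.0002
```

```bash
python3 - <<'E'
from h import *
to(0,.072,.05); panel("top","t7",'l'); panel("scene","s7",'l')
E
```

```text
shift [ 0.0011  0.0008 -0.0002] t 10.1833
now tray 0.0008199319814043889 0.0730932884974474 [ 0.54545577 -0.11339283  0.04984542] F [-0.9  0.6  0.3]
top l 0
scene l 77
0.023 6 [0.0581 0.0584 0.0587]
0.031 8 [0.0578 0.0583 0.0725]
0.039 14 [0.0573 0.0662 0.0813]
0.047 25 [0.055  0.0598 0.0856]
0.055 18 [0.0561 0.0697 0.0846]
```

Request:
{"name": "arm_command", "arguments": {
  "steps": [
    [0,-0.02,0,0,0],
    [0,-0.045,0,0,0],
    [0,-0.045,0,-0.04,0],
    [0,-0.045,0,-0.08,0],
    [0,-0.06,0,-0.12,0]
  ]
}}

```text
t: 10.7
eef_pos: [0.5499, -0.0554, 0.1707]
ee_rot: [[-0.088, -0.996, -0.001], [-0.996, 0.088, 0.008], [-0.008, 0.001, -1.0]]
ft_force: [1.5, 0.8, 0.2]
opening: 0.0002
```

Request:
{"name": "arm_command", "arguments": {
  "steps": [
    [0.08,-0.02,0,-0.03,0],
    [0.08,-0.06,0,-0.05,0],
    [0.08,-0.1,0,-0.065,0],
    [0.08,-0.1,0,-0.065,0]
  ]
}}

```text
t: 11.03
eef_pos: [0.5578, -0.0077, 0.2353]
ee_rot: [[-0.03, -1.0, 0.003], [-0.999, 0.03, 0.035], [-0.036, -0.002, -0.999]]
ft_force: [-0.0, -0.4, -1.6]
opening: 0.0482
```

```bash
python3 - <<'E'
from h import *
to(0,.112,.035)
for k in 'lfr':
  for n in("top","scene"): panel(n,n[0]+"8"+k,k)
s=readout.read_state(); print(s['qpos'].round(1))
p,W=load("s8l");print(*carousel(p,W)); p,W=load("t8l"); cv2.imwrite("pics/t8.png",cv2.resize(p[150:290,150:430],None,fx=2.8,fy=2.8,interpolation=2))
E
```

```text
shift [0.0742 0.0075 0.1977] t 11.0333
now tray 0.0020094662448259934 0.17951315971153206 [ 0.55776269 -0.00768028  0.23526358] F [-0.  -0.4 -1.6]
top l 0
scene l 71
0.015 5 [0.0588 0.0591 0.0599]
0.023 14 [0.0581 0.0587 0.0594]
0.031 12 [0.0574 0.0585 0.0594]
0.039 10 [0.0567 0.0581 0.0592]
0.047 21 [0.055  0.0576 0.0588]
0.055 9 [0.0554 0.057  0.0583]
top f 32
0.015 4 [0.0579 0.0584 0.0585]
0.031 4 [0.0578 0.0581 0.0582]
0.039 4 [0.0578 0.058  0.0582]
0.047 7 [0.0564 0.0579 0.0586]
0.055 10 [0.0557 0.057  0.0582]
scene f 193
0.015 19 [0.0551 0.0564 0.0587]
0.023 43 [0.0527 0.0568 0.0593]
0.031 36 [0.0528 0.056  0.0589]
0.039 42 [0.0536 0.0565 0.0599]
0.047 42 [0.0536 0.0573 0.0609]
0.055 11 [0.0526 0.0554 0.058 ]
top r 116
0.015 11 [0.0554 0.0564 0.0571]
0.023 19 [0.0561 0.0566 0.0575]
0.031 16 [0.0559 0.0568 0.0575]
0.039 18 [0.0558 0.0563 0.0572]
0.047 19 [0.0558 0.0567 0.0577]
0.055 33 [0.0561 0.0577 0.0594]
scene r 80
0.015 13 [0.0556 0.0566 0.0579]
0.023 10 [0.0565 0.0571 0.0579]
0.031 9 [0.0556 0.0565 0.0574]
0.039 17 [0.0553 0.057  0.0579]
0.047 21 [0.0558 0.0574 0.0597]
0.055 10 [0.0555 0.057  0.059 ]
[ -1.9   5.7   9.1  93.5   2.  179.9]
[0.50641983 0.2124399 ] 0.10529027337929087 0 [nan nan nan] nan nan 61 [0.5579 0.1601 0.1164] -45.5 0.0734 bar 101 [0.5083 0.2122 0.1609] -48.2h.py:23: RuntimeWarning: Mean of empty slice.
  for m in(br,ball): q=W[m].mean(0); a=np.degrees(np.arctan2(q[1]-c[1],q[0]-c[0])); o+=[m.sum(),q.round(4),round(a,1),np.hypot(*(q[:2]-c)).round(4)]
  ret = um.true_divide(
```

View pics/t8.png

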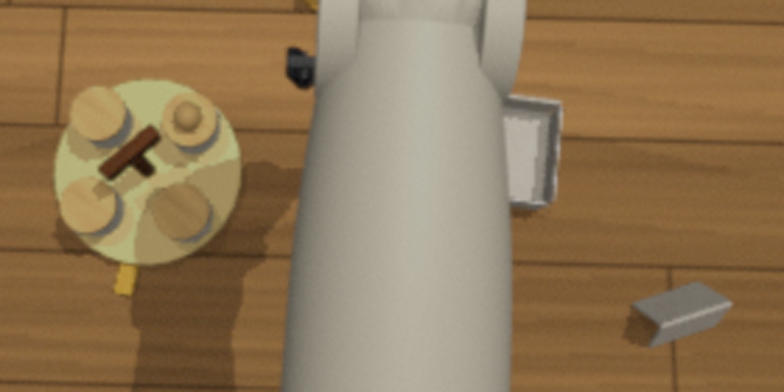

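The picture shows the tray folded (right part visible; the arm hides the rest) and the carousel and card untouched. Joint 6 has hit its +180° stop, so I'll unwind it on the way to the carousel.

Request:
{"name": "arm_command", "arguments": {
  "steps": [
    [0.08,0,0,0,-0.6],
    [0.08,0,0,0,-0.6],
    [0.08,0,0,0,-0.6],
    [0.08,0,0,0,-0.6],
    [0.08,0,0,0,-0.6]
  ]
}}

```text
t: 11.75
eef_pos: [0.5568, -0.0094, 0.2322]
ee_rot: [[0.543, -0.84, -0.001], [-0.839, -0.542, 0.035], [-0.03, -0.018, -0.999]]
ft_force: [-0.1, -0.1, -0.2]
opening: 0.0801
```

Request:
{"name": "arm_command", "arguments": {
  "steps": [
    [0.08,0,0,0,-0.6],
    [0.08,0,0,0,-0.6],
    [0.08,0,0,0,-0.6],
    [0.08,0,0,0,-0.6],
    [0.08,0,0,0,-0.6]
  ]
}}

```text
t: 12.17
eef_pos: [0.5568, -0.0094, 0.2323]
ee_rot: [[0.922, -0.387, -0.001], [-0.387, -0.922, 0.035], [-0.014, -0.032, -0.999]]
ft_force: [-0.0, -0.3, -0.4]
opening: 0.0801
```

```bash
cat >> h.py <<'E'
def tow(x,y,z,yaw):
    s=readout.read_state(); R=s['ee_rot']; yw=np.degrees(np.arctan2(R[1,0],R[0,0]))
    print("shift",((np.array([x,y,z])-s['eef_pos'])@R).round(4),"yaw",yw.round(2),"turn",np.radians(-((yaw-yw+180)%360-180)).round(3),"pos",s['eef_pos'].round(4),"tilt",R[:,2].round(3),"q",s['qpos'].round(1),"F",s['ft_force'].round(1),s['torque'].round(2),"op",s['opening'].round(4))
E
python3 - <<'E'
from h import *
tow(.505,.2122,.235,42.3)
E
```

```text
Traceback (most recent call last):
  File "h.py", line 40, in tow
    print("shift",((np.array([x,y,z])-s['eef_pos'])@R).round(4),"yaw",yw.round(2),"turn",np.radians(-((yaw-yw+180)%360-180)).round(3),"pos",s['eef_pos'].round(4),"tilt",R[:,2].round(3),"q",s['qpos'].round(1),"F",s['ft_force'].round(1),s['torque'].round(2),"op",s['opening'].round(4))
                                                                                                                                                                                                                                                                     ^^^^^^^^^^^^^^^^^^
AttributeError: 'float' object has no attribute 'round'
```

```bash
sed -i "s/s\['opening'\].round(4)/s['opening']/" h.py; python3 - <<'E'
from h import *
tow(.505,.2122,.235,42.3)
E
```

```text
shift [-0.1335 -0.1843  0.0051] yaw -22.74 turn -1.135 pos [ 0.5568 -0.0094  0.2323] tilt [-0.001  0.035 -0.999] q [ -1.9   5.7   9.1  93.5   2.  110.8] F [-0.  -0.3 -0.4] [-0.03 -0.01  0.01] op 0.08014131153780304
```

Request:
{"name": "arm_command", "arguments": {
  "steps": [
    [0.08,-0.134,-0.184,-0.02,-0.6],
    [0.08,-0.134,-0.184,-0.02,-0.6],
    [0.08,-0.134,-0.184,-0.02,-0.6],
    [0.08,-0.134,-0.184,-0.02,-0.6],
    [0.08,-0.134,-0.184,-0.02,-0.6]
  ]
}}

```text
t: 12.58
eef_pos: [0.5096, 0.1935, 0.258]
ee_rot: [[0.98, 0.201, -0.0], [0.201, -0.979, 0.035], [0.006, -0.034, -0.999]]
ft_force: [0.7, 0.3, -0.2]
opening: 0.08
```

```bash
python3 - <<'E'
from h import *
tow(.505,.2122,.25,42.3)
panel("top","t9",'l'); panel("top","t9",'f')
p,W=load("t9"); print(*carousel(p,W)) 
p,W=grab("wrist","w9"); cv2.imwrite("pics/w9.png",p); print(*carousel(p,W))
E
```

```text
shift [-0.0008 -0.0189  0.0086] yaw 11.59 turn -0.536 pos [0.5096 0.1935 0.258 ] tilt [-0.     0.035 -0.999] q [19.9  3.9 10.  95.4  1.9 98.3] F [ 0.7  0.3 -0.2] [-0.03 -0.03 -0.  ] op 0.0800355344058981
top l 92
0.015 12 [0.0586 0.0592 0.0598]
0.023 13 [0.0583 0.0589 0.0594]
0.031 11 [0.0582 0.0588 0.0591]
0.039 13 [0.0578 0.0583 0.059 ]
0.047 19 [0.0556 0.0578 0.0586]
0.055 24 [0.0551 0.057  0.0582]
top f 81
0.015 7 [0.0576 0.0582 0.0583]
0.023 10 [0.0573 0.0576 0.0582]
0.031 11 [0.0574 0.058  0.0587]
0.039 11 [0.0575 0.0579 0.0585]
0.047 12 [0.0568 0.0578 0.0586]
0.055 30 [0.0553 0.0569 0.0583]h.py:23: RuntimeWarning: Mean of empty slice.
  for m in(br,ball): q=W[m].mean(0); a=np.degrees(np.arctan2(q[1]-c[1],q[0]-c[0])); o+=[m.sum(),q.round(4),round(a,1),np.hypot(*(q[:2]-c)).round(4)]
  ret = um.true_divide(
h.py:24: RuntimeWarning: Mean of empty slice.
  b=W[bar][:,:2]; e=np.linalg.svd(b-b.mean(0),full_matrices=False)[2][0]
Traceback (most recent call last):
  File "h.py", line 24, in carousel
    b=W[bar][:,:2]; e=np.linalg.svd(b-b.mean(0),full_matrices=False)[2][0]
                      ~~~~~~~~~~~~~~~~~~~~~~~~~~~~~~~~~~~~~~~~~~~~~~~~~^^^
IndexError: index 0 is out of bounds for axis 0 with size 0
```

```bash
python3 - <<'E'
from h import *
p,W=grab("wrist","w9"); cv2.imwrite("pics/w9.png",p)
E
```

```text
(no output)
```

View pics/w9.png

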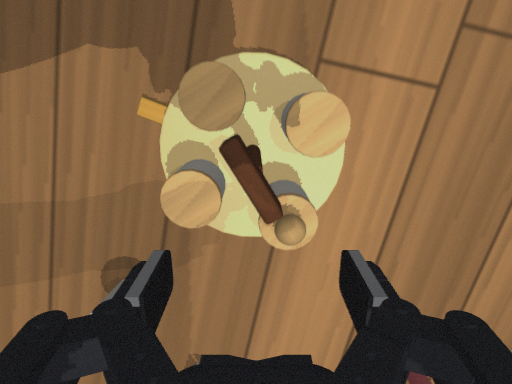

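The wrist view shows the tongue at (153,109), the bar (252,180) and the ball (290,229), all unobstructed. I'll use its depth for the axis and angles.

```bash
python3 - <<'E'
from h import *
p,W=load("w9"); print(*carousel(p,W))
h=cv2.cvtColor(p,cv2.COLOR_BGR2HSV); c=np.array([.5047,.2122])
m=np.zeros(p.shape[:2],bool); m[92:128,132:172]=1
m&=(h[...,0]>14)&(h[...,0]<28)&(h[...,1]>150)&(W[...,2]>.006)&(W[...,2]<.02)
q=W[m]; print(len(q),q.mean(0),q.std(0)); print(cv2.minAreaRect(q[:,:2].astype(np.float32)))
x,y,z=W[...,0],W[...,1],W[...,2]; d=cv2.convexHull(W[(abs(z-.03)<.005)][:,:2].astype(np.float32)); print("circ",cv2.minEnclosingCircle(d))
for k in np.arange(5)*90+45-90: pass
# lids
l=comp  # noqa
mm=(abs(z-.095)<.006).astype(np.uint8); n,lab,s,_=cv2.connectedComponentsWithStats(mm)
for i in range(1,n):
    if s[i,4]>800: print("lid",s[i,4],cv2.minEnclosingCircle(W[lab==i][:,:2].astype(np.float32)))
E
```

```text
[0.50351079 0.21026468] 0.10506257999754437 388 [0.3822 0.2307 0.0111] 170.4 0.123 785 [0.5491 0.1621 0.1189] -46.6 0.0663 bar 2145 [0.5029 0.2124 0.1634] -47.6
511 [0.3817977  0.23107865 0.01107843] [0.00858149 0.00638255 0.00085023]
((0.38161376118659973, 0.23072120547294617), (0.022159500047564507, 0.030557040125131607), 80.34447479248047)
circ ((0.4630119502544403, 0.14638246595859528), 0.1807974874973297)
lid 3681 ((0.45642590522766113, 0.26160597801208496), 0.030121132731437683)
lid 3409 ((0.5552853941917419, 0.2573453187942505), 0.029929565265774727)
lid 2844 ((0.4521946907043457, 0.163156658411026), 0.02992129512131214)
lid 1440 ((0.551058292388916, 0.15859420597553253), 0.030139004811644554)
```

```bash
python3 - <<'E'
from h import *
tow(.5043,.2113,.23,42.5)
E
```

```text
shift [-0.0021 -0.0164  0.0286] yaw 11.54 turn -0.54 pos [0.5097 0.1946 0.258 ] tilt [-0.     0.035 -0.999] q [20.   3.9 10.  95.4  1.9 98.4] F [ 0.4 -0.7 -0.2] [-0.06 -0.01 -0.04] op 0.0801045049958
```

Request:
{"name": "arm_command", "arguments": {
  "steps": [
    [0.08,-0.002,-0.016,0.02,-0.54],
    [0.06,-0.002,-0.016,0.028,-0.54],
    [0.06,-0.002,-0.016,0.028,-0.54],
    [0.06,-0.002,-0.016,0.028,-0.54],
    [0.06,-0.002,-0.016,0.028,-0.54]
  ]
}}

```text
t: 13.15
eef_pos: [0.5055, 0.2073, 0.23]
ee_rot: [[0.737, 0.676, -0.001], [0.675, -0.737, 0.034], [0.022, -0.026, -0.999]]
ft_force: [0.1, -0.5, -0.8]
opening: 0.0597
```

Request:
{"name": "arm_command", "arguments": {
  "steps": [
    [0.06,0,0,0,0],
    [0.06,0,0,0,0]
  ]
}}

```text
t: 13.32
eef_pos: [0.5056, 0.2076, 0.2305]
ee_rot: [[0.743, 0.669, -0.0], [0.669, -0.743, 0.035], [0.023, -0.026, -0.999]]
ft_force: [-0.9, -0.7, -0.5]
opening: 0.0602
```

```bash
python3 - <<'E'
from h import *
tow(.5043,.2113,.15,42.5)
E
```

```text
shift [-0.0003 -0.0015  0.0805] yaw 41.99 turn -0.009 pos [0.5056 0.2076 0.2305] tilt [-0.     0.035 -0.999] q [21.4  3.4  6.5 92.3  1.8 69.4] F [-0.9 -0.7 -0.5] [-0.01 -0.05  0.  ] op 0.060154350727469934
```

Request:
{"name": "arm_command", "arguments": {
  "steps": [
    [0.06,0,-0.001,0.03,-0.009],
    [0.06,0,-0.0015,0.06,-0.009],
    [0.06,0,-0.0015,0.08,-0.009],
    [0.06,0,-0.0015,0.08,-0.009],
    [0.03,0,-0.0015,0.08,-0.009]
  ]
}}

```text
t: 13.73
eef_pos: [0.504, 0.2121, 0.1506]
ee_rot: [[0.736, 0.677, -0.001], [0.677, -0.735, 0.034], [0.022, -0.026, -0.999]]
ft_force: [0.7, 0.8, 1.0]
opening: 0.0493
```

```bash
python3 - <<'E'
from h import *
tow(.5043,.2113,.15,42.5)
p,W=grab("wrist","w10"); cv2.imwrite("pics/w10.png",p)
E
```

```text
shift [-0.0003  0.0008  0.0006] yaw 42.62 turn 0.002 pos [0.504  0.2121 0.1506] tilt [-0.001  0.034 -0.999] q [21.9  3.  -2.8 83.5  1.9 69.3] F [0.7 0.8 1. ] [-0.09  0.01  0.01] op 0.04925494652795435
```

View pics/w10.png

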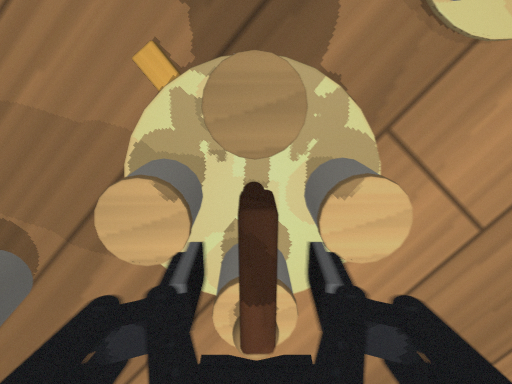

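Bar centred between the pads (column 258 against the finger midpoint of 256). Closing.

Request:
{"name": "arm_command", "arguments": {
  "steps": [
    [0.01,0,0,0,0],
    [0.01,0,0,0,0],
    [0.01,0,0,0,0],
    [0.01,0,0,0,0],
    [0.01,0,0,0,0]
  ],
  "grip_force": 30
}}

```text
t: 14.2
eef_pos: [0.5045, 0.2122, 0.1531]
ee_rot: [[0.735, 0.678, 0.002], [0.678, -0.734, 0.034], [0.024, -0.024, -0.999]]
ft_force: [-4.0, -4.3, 7.9]
opening: 0.0159
```

Request:
{"name": "arm_command", "arguments": {
  "steps": [
    [0.01,0,0,0,-0.1],
    [0.01,0,0,0,-0.2],
    [0.01,0,0,0,-0.3],
    [0.01,0,0,0,-0.3]
  ]
}}

```text
t: 14.53
eef_pos: [0.5047, 0.2126, 0.1532]
ee_rot: [[0.496, 0.869, 0.002], [0.868, -0.495, 0.035], [0.032, -0.015, -0.999]]
ft_force: [-0.9, -1.2, 6.6]
opening: 0.0156
```

```bash
python3 - <<'E'
from h import *
tow(.5043,.2113,.15,-99.6)
p,W=grab("wrist","w11"); print(*carousel(p,W))
E
```

```text
shift [-0.0014  0.0003  0.0031] yaw 60.27 turn 2.79 pos [0.5047 0.2126 0.1532] tilt [ 0.002  0.035 -0.999] q [22.   2.9 -2.6 83.6  1.8 51.7] F [-0.9 -1.2  6.6] [-0.96  0.98 -0.02] op 0.015563627618774367
[0.5029096  0.21256728] 0.1051265056969973 1120 [0.3819 0.2336 0.0116] 170.1 0.1229 306 [0.5618 0.1741 0.1188] -33.2 0.0703 bar 8383 [0.4979 0.2148 0.1651] -29.8
```

Request:
{"name": "arm_command", "arguments": {
  "steps": [
    [0.01,0,0,0,-0.12],
    [0.01,0,0,0,-0.24],
    [0.01,0,0,0,-0.36],
    [0.01,0,0,0,-0.48],
    [0.01,0,0,0,-0.6]
  ]
}}

```text
t: 15.0
eef_pos: [0.5051, 0.2136, 0.1531]
ee_rot: [[-0.082, 0.997, 0.003], [0.996, 0.082, 0.037], [0.037, 0.006, -0.999]]
ft_force: [-0.7, 5.9, 3.0]
opening: 0.0155
```

Request:
{"name": "arm_command", "arguments": {
  "steps": [
    [0.01,0,0,0,-0.12],
    [0.01,0,0,0,-0.24],
    [0.01,0,0,0,-0.36],
    [0.01,0,0,0,-0.48],
    [0.01,0,0,0,-0.6]
  ]
}}

```text
t: 15.42
eef_pos: [0.5046, 0.2146, 0.1531]
ee_rot: [[-0.631, 0.776, 0.002], [0.775, 0.63, 0.039], [0.029, 0.026, -0.999]]
ft_force: [-5.5, 11.2, 2.9]
opening: 0.0157
```

```bash
python3 - <<'E'
from h import *
tow(.5043,.2113,.15,-99.6)
E
```

```text
shift [-0.0025 -0.0024  0.003 ] yaw 129.14 turn -2.291 pos [0.5046 0.2146 0.1531] tilt [ 0.002  0.039 -0.999] q [ 22.    2.9  -2.6  83.5   2.  -17.1] F [-5.5 11.2  2.9] [ 1.46  0.74 -0.02] op 0.015722092716085392
```

Request:
{"name": "arm_command", "arguments": {
  "steps": [
    [0.01,0,0,0,-0.12],
    [0.01,0,0,0,-0.24],
    [0.01,0,0,0,-0.36],
    [0.01,0,0,0,-0.48],
    [0.01,0,0,0,-0.6]
  ]
}}

```text
t: 15.83
eef_pos: [0.5037, 0.2151, 0.1531]
ee_rot: [[-0.959, 0.284, 0.0], [0.283, 0.958, 0.04], [0.011, 0.039, -0.999]]
ft_force: [-10.7, 12.7, 6.4]
opening: 0.016
```

Request:
{"name": "arm_command", "arguments": {
  "steps": [
    [0.01,0,0,0,-0.12],
    [0.01,0,0,0,-0.24],
    [0.01,0,0,0,-0.36],
    [0.01,0,0,0,-0.48],
    [0.01,0,0,0,-0.6]
  ]
}}

```text
t: 16.25
eef_pos: [0.5027, 0.215, 0.153]
ee_rot: [[-0.952, -0.308, -0.002], [-0.307, 0.951, 0.04], [-0.01, 0.039, -0.999]]
ft_force: [-13.9, 12.0, 8.3]
opening: 0.0154
```

Request:
{"name": "arm_command", "arguments": {
  "steps": [
    [0.01,0,0,0,-0.12],
    [0.01,0,0,0,-0.24],
    [0.01,0,0,0,-0.36],
    [0.01,0,0,0,-0.48],
    [0.01,0,0,0,-0.6]
  ]
}}

```text
t: 16.67
eef_pos: [0.502, 0.2144, 0.153]
ee_rot: [[-0.612, -0.791, -0.004], [-0.79, 0.611, 0.039], [-0.028, 0.027, -0.999]]
ft_force: [-11.5, 8.4, 4.7]
opening: 0.0153
```

Request:
{"name": "arm_command", "arguments": {
  "steps": [
    [0.01,0,0,0,-0.1],
    [0.01,0,0,0,-0.2],
    [0.01,0,0,0,-0.3],
    [0.01,0,0,0,-0.36],
    [0.01,0,0,0,-0.38]
  ]
}}

```text
t: 17.08
eef_pos: [0.5017, 0.2139, 0.1529]
ee_rot: [[-0.277, -0.961, -0.004], [-0.96, 0.277, 0.037], [-0.035, 0.014, -0.999]]
ft_force: [-18.9, 6.8, 12.1]
opening: 0.0155
```

```bash
cat > chk.py <<'E'
import sys; from h import *
tow(.5043,.2113,.15,-99.6); t=sys.argv[1]
p,W=grab("wrist","w"+t); cv2.imwrite(f"pics/w{t}.png",p)
x,y,z=W[...,0],W[...,1],W[...,2]
mm=(abs(z-.095)<.006).astype(np.uint8); n,lab,s,_=cv2.connectedComponentsWithStats(mm)
for i in range(1,n):
    if s[i,4]>800: print("lid",s[i,4],cv2.minEnclosingCircle(W[lab==i][:,:2].astype(np.float32)))
for nm in("wrist","top","scene"):
    if nm!="wrist": p,W=grab(nm,nm+t)
    try: print(nm,*carousel(p,W))
    except Exception as e: print(nm,e)
E
python3 -W ignore chk.py 12
```

```text
shift [ 0.0019 -0.0033  0.0028] yaw -106.1 turn -0.113 pos [0.5017 0.2139 0.1529] tilt [-0.004  0.037 -0.999] q [  22.1    2.9   -2.7   83.8    2.1 -141.8] F [-18.9   6.8  12.1] [0.11 4.48 0.14] op 0.015514783669557905
lid 9118 ((0.5705493092536926, 0.19305622577667236), 0.030023284256458282)
lid 6325 ((0.5225722193717957, 0.2793094515800476), 0.030271997675299644)
lid 6777 ((0.48414188623428345, 0.1453419178724289), 0.030329890549182892)
wrist [0.50383597 0.21242097] 0.10507555369343773 0 [nan nan nan] nan nan 182 [0.4357 0.2256 0.1175] 169.1 0.0694 bar 8404 [0.5092 0.2101 0.1651] 163.8
top index 0 is out of bounds for axis 0 with size 0
scene [0.50588735 0.21193625] 0.10527675394934911 0 [nan nan nan] nan nan 2 [0.4365 0.2206 0.1178] 172.9 0.0699 bar 135 [0.5107 0.2097 0.164 ] -10.6
```

Request:
{"name": "arm_command", "arguments": {
  "steps": [
    [0.01,-0.0004,0.0014,-0.001,-0.05],
    [0.01,-0.0007,0.0028,-0.002,-0.1],
    [0.01,-0.0007,0.0028,-0.002,-0.112],
    [0.01,-0.0007,0.0028,-0.002,-0.112],
    [0.01,-0.0007,0.0028,-0.002,-0.112]
  ]
}}

```text
t: 17.65
eef_pos: [0.5016, 0.2138, 0.1531]
ee_rot: [[-0.175, -0.985, -0.001], [-0.984, 0.175, 0.034], [-0.034, 0.007, -0.999]]
ft_force: [-2.4, -1.5, -4.7]
opening: 0.0157
```

```bash
python3 -W ignore chk.py 13
```

```text
shift [ 0.0021 -0.0032  0.003 ] yaw -100.07 turn -0.008 pos [0.5016 0.2138 0.1531] tilt [-0.001  0.034 -0.999] q [  22.2    2.8   -2.8   83.7    1.8 -147.7] F [-2.4 -1.5 -4.7] [-1.33  1.04  0.08] op 0.01568458589390031
lid 9048 ((0.572314441204071, 0.2003113180398941), 0.03004150651395321)
lid 6345 ((0.5154008269309998, 0.2810214161872864), 0.030237197875976562)
lid 6761 ((0.4914669394493103, 0.14408722519874573), 0.03021618165075779)
wrist [0.50385658 0.21239838] 0.10498780219834668 0 [nan nan nan] nan nan 213 [0.434  0.2187 0.1181] 174.9 0.0702 bar 8357 [0.5092 0.2109 0.165 ] 169.9
top index 0 is out of bounds for axis 0 with size 0
scene [0.50591623 0.21202016] 0.10551646876348035 0 [nan nan nan] nan nan 3 [0.4259 0.2255 0.1193] 170.5 0.0812 bar 138 [0.5113 0.2114 0.1636] -10.7
```

View pics/w13.png

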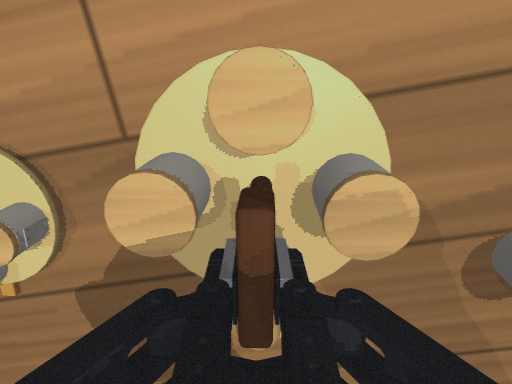

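The jar is at 170.0° and the tongue at about 170.3°. One small trim, then final checks.

Request:
{"name": "arm_command", "arguments": {
  "steps": [
    [0.01,0,0,0,-0.005],
    [0.01,0,0,0,-0.005],
    [0.01,0,0,0,-0.005],
    [0.01,0,0,0,-0.005],
    [0.01,0,0,0,-0.005]
  ]
}}

```text
t: 18.22
eef_pos: [0.5016, 0.2139, 0.1531]
ee_rot: [[-0.169, -0.986, -0.0], [-0.985, 0.168, 0.034], [-0.034, 0.006, -0.999]]
ft_force: [-3.8, -2.9, -4.6]
opening: 0.0156
```

```bash
python3 -W ignore chk.py 14; python3 - <<'E'
from h import *
for n in("top14","scene14"):
    p,W=load(n); z=W[...,2]
    for nm,(a,b) in dict(tumbler=(.388,-.024),card=(.366,-.38),stick=(.745,.009)).items():
        m=(z>.015)&(z<.15)&(np.hypot(W[...,0]-a,W[...,1]-b)<.065); q=W[m]
        if len(q): print(n,nm,len(q),q.min(0).round(3),q.max(0).round(3))
for k in 'lfr': panel("top","t15",k)
p,_=load("scene14"); cv2.imwrite("pics/s14.png",cv2.resize(p[110:280,100:420],None,fx=2.4,fy=2.4,interpolation=2))
E
```

```text
shift [ 0.0022 -0.0031  0.003 ] yaw -99.71 turn -0.002 pos [0.5016 0.2139 0.1531] tilt [-0.     0.034 -0.999] q [  22.2    2.7   -2.8   83.7    1.8 -148.1] F [-3.8 -2.9 -4.6] [-1.76  1.47 -0.  ] op 0.015596440388018
lid 9045 ((0.5723010301589966, 0.20092247426509857), 0.030169950798153877)
lid 6353 ((0.5152445435523987, 0.28131330013275146), 0.03033246099948883)
lid 6756 ((0.4917457401752472, 0.14387525618076324), 0.03013509325683117)
wrist [0.5037944  0.21245775] 0.10514755622722684 0 [nan nan nan] nan nan 215 [0.4339 0.2184 0.118 ] 175.1 0.0701 bar 8345 [0.5092 0.211  0.165 ] 170.2
top index 0 is out of bounds for axis 0 with size 0
scene [0.50639756 0.2120976 ] 0.10534225234100895 0 [nan nan nan] nan nan 3 [0.4272 0.2252 0.1206] 170.6 0.0803 bar 137 [0.5108 0.2106 0.1636] -10.8
top14 tumbler 244 [ 0.351 -0.057  0.015] [0.421 0.011 0.08 ]
top14 card 372 [ 0.33  -0.425  0.015] [ 0.392 -0.338  0.072]
top14 stick 245 [ 0.706 -0.024  0.015] [0.755 0.043 0.131]
scene14 tumbler 387 [ 0.347 -0.059  0.015] [0.426 0.011 0.078]
scene14 card 307 [ 0.341 -0.417  0.015] [ 0.395 -0.339  0.068]
scene14 stick 272 [ 0.724 -0.018  0.015] [0.766 0.036 0.129]
top l 90
0.015 12 [0.0584 0.0594 0.0598]
0.023 12 [0.0586 0.0592 0.0594]
0.031 12 [0.0579 0.0584 0.0591]
0.039 12 [0.0576 0.0583 0.0588]
0.047 16 [0.055  0.0579 0.0585]
0.055 26 [0.0555 0.0567 0.0579]
top f 81
0.015 6 [0.0574 0.0579 0.0585]
0.023 12 [0.0573 0.0578 0.0585]
0.031 10 [0.0577 0.058  0.0586]
0.039 9 [0.0575 0.0582 0.0585]
0.047 15 [0.0564 0.058  0.0587]
0.055 29 [0.0553 0.0567 0.0582]
top r 117
0.015 12 [0.0556 0.0565 0.0571]
0.023 19 [0.0561 0.0566 0.0571]
0.031 12 [0.0558 0.0564 0.0569]
0.039 24 [0.0559 0.0566 0.0573]
0.047 23 [0.0562 0.0571 0.0595]
0.055 27 [0.0565 0.0576 0.0594]
```

View pics/s14.png

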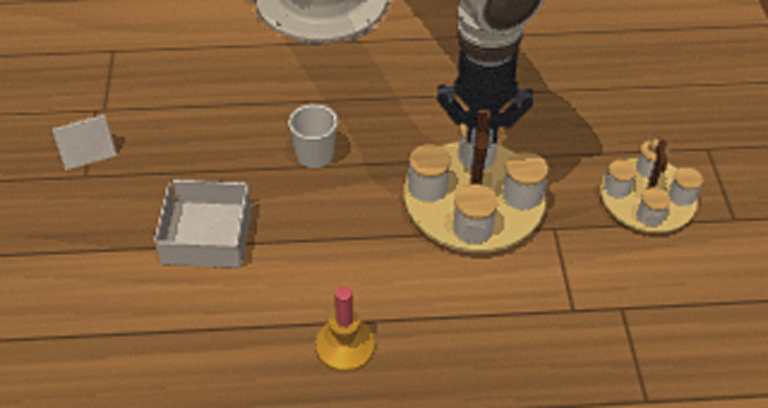

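Box formed, bystanders in place, bar gripped, jar at 170.3°. Handing in.

```bash
python3 -c "
from plant import robot
print(robot.job_done())"
```

```text
the job is handed in; nothing more can be done
None
```

I folded the three panels up, right then front then left. Then I gripped the bar handle and turned the carousel about 218° counter-clockwise until the ball-knob jar stood over the brass tongue. I handed in at about 18.5 s, still gripping the handle and holding it still.

**Final checks**
- **Carousel:** the jar direction is 170.3°, against a tongue direction of about 170.3° (readings ranged from 170.1° to 170.5°). I took the jar direction from the side lids and the bar. The ball-knob reading disagreed (175° in the wrist view), but the gripper half hid the ball, so I ignored it. The fingers stand 15.6 mm apart on the 16 mm bar, with only a few newtons on the wrist.
- **Panels:** front and right are within about 1° of upright. The left leans about 2.5° inward past upright, and I left it there.
- **Bystanders:** candlestick, tumbler and card are where they started, within measurement noise.

**What went wrong along the way**
- The first try at the right panel passed over it without moving it.
- The second try briefly loaded the wrist to about 100 N, under the 120 N limit, before the panel came up. I do not know how much of that went through the gripper's body, which has a 40 N limit; the reading was only sampled at the end of each call. I pushed the other two panels along their arc, with readings under 5 N.
- Joint 6 ran up to its +180° stop, which left the tool tilted by about 2° for the rest of the job.

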